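# Draw back the lathe's tail centre and hold it for loading

## Robot

A 6-joint arm with a two-finger parallel gripper is mounted at the origin on the work surface. World frame = base frame: x ahead of the robot, y to its left, z up, the work surface at z = 0. Lengths are in m, angles in degrees, forces in N, time in s.
With the tool pointing down it reaches from about 0.375 to 0.75 m from the base axis. Payload 9 kg.
Tool frame: the origin (TCP) lies midway between the tips of the shut fingers; the grasp point (between the pads) lies 19 mm behind it; z points along the fingers, y is the line along which they close (so a half turn about z gives the same grasp; the last joint's range is limited). The gripper opens to 85 mm and grips with 20 to 120 N. Pads are 22 mm wide; open, the fingers measure 114 mm over their backs; the gripper's body (76 mm by 85 mm) begins 54 mm behind the grasp point. The pads swing forward as they close: fully open they stand 13 mm farther back than shut.
Start: joints at [-12.473, 5.964, 5.575, 89.605, 0, 77.527], TCP at [0.6, 0, 0.231] pointing down, gripper open.
Joint ranges: [-171.21, 171.21], [-48.23, 106.86], [-62.78, 66.21], [-105.2, 120.99], [-86.42, 89.51], [-180, 180]. Speed limits (degrees/s): [127.2, 127.2, 147.25, 180, 180, 180].

## Interface

Orientations are given as [roll, pitch, yaw] about the fixed x, y, z axes, in that order (R = Rz(yaw) Ry(pitch) Rx(roll)).
In Python, from rig import manip gives the robot as it stands.
- The arm moves only by the tool carry_out, never from a script. Its argument "moves" is a list of rows, each a list of 6 numbers: the shift along the tool's x, y, z scaled (see below), then the turn, a rotation vector about the tool's x, y, z scaled (see below). In form: [[dx, dy, dz, rx, ry, rz], ...]. A call has exactly 5 rows; each row shifts and turns the commanded pose from where the row before left it, along the tool's axes as they then stand; what a row does not reach is not made up. The controller multiplies each number of a shift by 40 cm and each number of a turn by 120 degrees. A row lasts 1/10 s, in which the tool goes at most 50 mm and 8.59 degrees, less where a joint would pass 70% of its speed; a pose out of reach is approached as far as the arm can. A call with a number of a shift or a turn outside -1 to 1 is refused whole. A call with a gripper value outside its range is refused whole. "gripper" is the closure, from 0 (fully open) to 1 (shut), set as the call begins (left out, the last holds). The fingers move at their own pace and stop on an object; the grip force is fixed at half the most. Time passes only in rows, so rows that do not move let the fingers close, or fill a call up. It gives the time, the measured TCP pose, the force, the opening and the grip force at its end, in the units of the state.
- manip.get_state(): the state, without advancing time (a new reading comes with each control period).
- manip.snapshot(name): name is "scene" or "side" or "wrist"; returns a dict with "img" (420x560x3 uint8, blue, green, red), "fx", "fy", "cx", "cy" (pixels), "k1" (the pictures are not rectified: a ray, as slopes to the right and down, at radius r is drawn at 1 + k1 r^2 times it, then the intrinsics apply), "rvec" (rotation vector, rad) and "tvec" (3), from world to camera coordinates, as OpenCV has them; the wrist camera has in their place "T_tool_cam" (4x4, takes a point from camera to tool coordinates, whose origin is the TCP and whose axes are the flange's). Camera axes: x right, y down, z forward; pixel columns grow to the right and rows downward; lengths in m; the calibration is good to about 2 mm. A picture is of the moment at which its call begins: read the wrist's pose just before it. There is no depth.
- manip.sign_off(): hands the job in; it is judged then, once.
Trained networks look in a picture, given as the dict that the camera call returned (one of the last four; its "shot" number tells which), for a name from the list of things; names that differ only in an ending like _2 or _b are one class to them, and where a whole thing is asked for, a point or a joint stands for the part that bears it (a point fixed in the world has none). Each returns a list of dicts, best first, with "confidence" (0 to 1); they miss things now and then, are a little off and sometimes report something else, mostly with a low value. They report only what shows in the picture. A call takes as long as a camera call.
- manip.masks_of(picture, target): "mask" (420x560 bool, what is visible of it) and "box" ([left, top, right, bottom] in pixels, round what is visible of it).
The state is a dict: "clock": time; "joint_positions": joint angles; "joint_vel": joint speeds; "joint_torque": joint torques, N m; "position": TCP position; "eef_rot": TCP orientation; "contact_force": force on the tool from outside, world axes, zero at the start; "wrist_torque": the same for the moment, N m; "grip_width": finger opening in m; "gripper_force": force on a finger pad.
Only numpy, scipy, OpenCV 4.12 (cv2) and the standard library are available. Lean on these libraries where they do the work, as an engineer would, in place of code of your own. Each camera call takes 0.05 s, during which the arm holds its last target. There are 200 camera calls.

## Task

I want to put a new blank between the centres of the little wood lathe. Turn the quill lock lever on top of the tailstock a quarter turn to its open stop, then pull the quill straight back by the knob at its tail end until the black engraved ring on the quill has just come out of the barrel's back face, and keep hold of the knob there against the spring: finish while still holding it. Leave the lever open and the things lying around the lathe where they are.

Things in the scene. Friction and masses are not known exactly. Their poses are not given: they have to be found in the camera images.
- tailstock: Grey cast tailstock of a mini wood lathe, fixed on two steel bed ways. Origin: middle of its underside, on the ways, 35 mm above the bench. z up; +y is the way the quill is pulled back (away from the headstock); -x is the robot's side. Its barrel (46 mm diameter, y from -45 to +45 mm) lies along y, axis 65 mm above the origin; boss under the lever to 98 mm above it. The ways run on under the knob.
- lock_lever (a joint): Angle of the quill lock lever about its upright spindle, rad. 0 = fully locked, pointing along the tailstock's -y (to the headstock); 1.571 = open stop, pointing along its -x. Opens clockwise seen from above. Starts at 0 to 0.25, turns against about 0.15 N m of friction (2.5 N at the grip), stays where left. Below about 1.2 it blocks the quill, which then moves only 1 to 2 mm.
- lever_hinge (a point): Point on the lever's spindle axis, at the height of the grip point of the lever.
- lever_grip (a point): Grip point on the lever's black handle, 62 mm from the spindle axis, 158 mm above the bench, on the bar's centreline. The handle is a round bar 15 mm in diameter, nearly level (rising 6 degrees outward), from 30 to 91 mm from the spindle axis, with nothing higher near it and the barrel's top 35 mm lower.
- quill (a joint): How far the quill is pulled back along the tailstock's +y, m. 0 = home, pressed on its stop by the spring; 0.035 = engraved ring just out, its front edge level with the barrel's back face; 0.050 = end of travel. The spring pulls it home with 4 N at 0 and 7.5 N at 0.035; it flies back when let go.
- pull_knob: Black round knob on the tail end of the quill, axis along the tailstock's y, moving with the quill. Origin on the axis, 100 mm above the bench and 65 mm above the ways, in the middle of its waist (29 mm diameter, 28 mm long); beyond it (+y) a flange 38 mm in diameter, 7 mm thick. At home 34 mm of bare 22 mm quill show between barrel and knob. Free above and at the sides.
- barrel_back (a point): Middle of the back (+y) face of the barrel, on the quill's axis.
- load_ring (a point): Front (-y) edge of the black engraved ring, a 4 mm wide band round the 22 mm steel quill; the point is on the quill's axis. At home it is hidden 35 mm inside the barrel; pulled back by 35 mm the whole ring has just come out of the back face.
- blank: Square wooden blank 22 x 147 x 22 mm, lying on the bench on the -x side of the lathe; origin in the middle of its underside. To be left alone.
- gouge: Turning gouge, 230 mm long with a wooden handle, lying on the bench on the -x side of the lathe; origin at the middle of its length, on the bench. To be left alone.
- glue_bottle: White glue bottle, 58 mm in diameter, 155 mm tall, standing on the bench beyond the lathe (+x side); origin in the middle of its underside. To be left alone.
- match_jar: Glass jar of matchsticks, 68 mm in diameter, 85 mm tall with the sticks, standing on the bench beyond the lathe; origin in the middle of its underside. To be left alone.

How it is judged:
By the outcome, as a careful person would: the job done as asked, in the order asked, and still so for the second after the job is handed in, while the arm keeps its last pose, push and grip.
It also fails if it takes over 48 s, if anything falls off the work surface, if the arm or the gripper's body presses on something with over 40 N, if the wrist force passes 120 N, or if a joint passes its speed limit or range.

## Working session

There is one attempt and no reset: what is moved stays moved. The work goes in short steps, Python scripts to look and compute and a tool call to move; the robot and the scene stay as the last step left them, time stands still between calls to the robot, and variables do not carry over. Pictures are saved under pics/ and viewed, at most 10 in all, crops included, and the job is handed in when it is done.

Besides the shell and the picture viewer there is one more tool, called after "Call:" by a JSON object that holds its "name" and its "arguments", one argument or row to a line. carry_out: Moves the arm, as the interface text tells. Its arguments: {"type":"object","properties":{"moves":{"type":"array"},"gripper":{"type":"number"}},"required":["moves"]}

```bash
mkdir -p pics
cat > h.py <<'E'
import numpy as np, cv2
from rig import manip
from scipy.spatial.transform import Rotation as R
def und(s,uv):
    uv=np.atleast_2d(uv).astype(float)
    d=(uv-[s['cx'],s['cy']])/[s['fx'],s['fy']]; p=d.copy()
    for _ in range(20): p=d/(1+s['k1']*(p**2).sum(1,keepdims=True))
    return np.c_[p,np.ones(len(p))]
def pose(s,st=None):
    if 'rvec' in s:
        Rm=R.from_rotvec(np.ravel(s['rvec'])).as_matrix(); return Rm.T,-Rm.T@np.ravel(s['tvec'])
    Rt=R.from_euler('xyz',st['eef_rot'],degrees=True).as_matrix(); T=np.array(s['T_tool_cam'])
    return Rt@T[:3,:3], Rt@T[:3,3]+np.array(st['position'])
def atz(s,uv,z,st=None):
    A,c=pose(s,st); r=und(s,uv)@A.T
    return c+r*((z-c[2])/r[:,2])[:,None]
def proj(s,P,st=None):
    A,c=pose(s,st); q=(np.atleast_2d(P)-c)@A; p=q[:,:2]/q[:,2:]
    p=p*(1+s['k1']*(p**2).sum(1,keepdims=True)); return p*[s['fx'],s['fy']]+[s['cx'],s['cy']]
def tri(l):
    M=0;b=0
    for s,uv,st in l:
        A,c=pose(s,st); r=(und(s,uv)@A.T)[0]; r/=np.linalg.norm(r); N=np.eye(3)-np.outer(r,r); M=M+N; b=b+N@c
    return np.linalg.solve(M,b)
E
python3 - <<'E'
from h import *
st=manip.get_state(); print(st)
S={}
for n in ['scene','side','wrist']:
    s=S[n]=manip.snapshot(n); cv2.imwrite(f'pics/{n}0.png',s['img'])
    for t in ['tailstock','lock_lever','pull_knob','quill']:
        for m in manip.masks_of(s,t)[:2]:
            ys,xs=np.nonzero(m['mask']); print(n,t,round(m['confidence'],2),np.round(m['box']),xs.mean().round(1),ys.mean().round(1),len(xs))
            if m['confidence']>.4: S[n,t]=(xs.mean(),ys.mean())
for t in ['tailstock','lock_lever','pull_knob']:
    l=[(S[n],S[n,t],st) for n in ['scene','side','wrist'] if (n,t) in S]
    if len(l)>1:
        P=tri(l); print(t,P.round(4),[ (proj(s,P,st)[0]-uv).round(1) for s,uv,_ in l])
cv2.imwrite('pics/a.png',cv2.resize(np.hstack([S['scene']['img'],S['side']['img']]),(800,300)))
E
```

```text
{'clock': 0.0, 'joint_positions': array([-1.24731929e+01,  5.99977861e+00,  5.52677595e+00,  8.96031705e+01,
        1.57505957e-03,  7.75269201e+01]), 'joint_vel': array([ 0.14153567,  0.0659496 , -0.03740565,  0.05133333, -0.01441669,
        0.00615909]), 'joint_torque': array([ 7.03431251e-04, -5.56934094e+01,  5.03644359e+01,  1.70058967e-02,
       -2.22691165e-04, -8.28643181e-07]), 'position': array([5.99677415e-01, 9.04605852e-05, 2.30507735e-01]), 'eef_rot': array([-1.79925965e+02, -1.79898152e-02,  8.99998743e+01]), 'contact_force': array([-0.96449344, -0.24016964, -0.18411758]), 'wrist_torque': array([-0.06396486, -0.00886028, -0.04281356]), 'gripper_force': 0.0, 'grip_width': 0.085238753516736}
scene tailstock 0.64 [232. 177. 297. 248.] 260.6 219.9 2084
scene lock_lever 0.66 [255. 196. 267. 203.] 260.0 197.7 85
scene pull_knob 0.89 [231. 178. 296. 251.] 267.7 218.5 658
scene quill 0.66 [236. 178. 295. 250.] 270.5 221.1 620
side tailstock 0.8 [244. 161. 299. 233.] 275.1 205.4 1838
side lock_lever 0.84 [268. 163. 300. 194.] 282.3 177.5 268
side lock_lever 0.41 [244. 179. 300. 232.] 265.6 209.4 442
side pull_knob 0.57 [242. 176. 299. 230.] 265.6 209.1 456
side quill 0.61 [243. 179. 297. 232.] 265.8 208.7 457
wrist tailstock 0.62 [190. 168. 296. 390.] 244.5 272.4 11594
wrist lock_lever 0.78 [188. 300. 255. 396.] 224.8 340.5 2110
wrist pull_knob 0.88 [222. 167. 290. 373.] 259.3 219.8 2978
wrist quill 0.61 [218. 165. 295. 376.] 259.0 221.2 2904
tailstock [ 0.5685 -0.0747  0.0823] [array([ 0.5, -2.5]), array([-1.5,  2.5]), array([0.8, 2.7])]
lock_lever [ 0.5658 -0.0863  0.1142] [array([-1.8,  5.9]), array([ 10.2, -14.8]), array([ 14.3, -36.7])]
pull_knob [ 0.582  -0.0235  0.1122] [array([5.3, 3.4]), array([-3. , -0.5]), array([-2.7, 15.9])]
```

View pics/scene0.png

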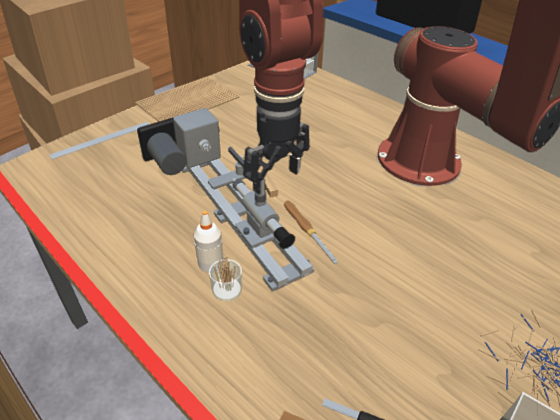

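View pics/side0.png

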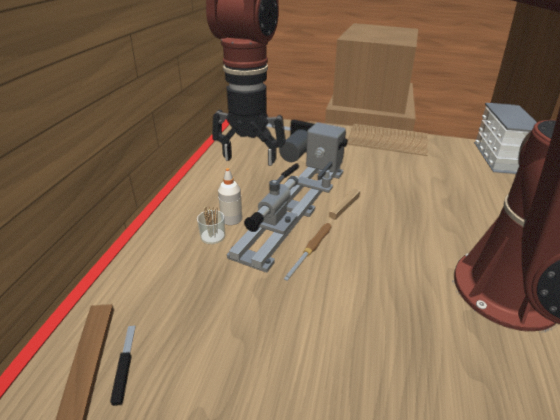

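The scene and side views show the lathe running roughly along world y. The knob is at about (284,238) in scene and (253,223) in side. The lever handle is at (290,171) in side, and the fingers partly hide it in scene.

View pics/wrist0.png

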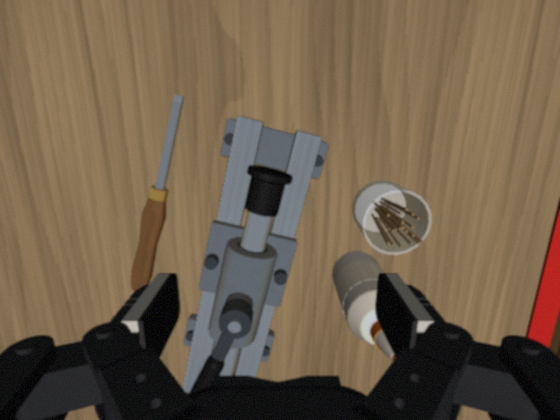

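The wrist view looks straight down with image up = +y. The knob waist is at about (266,195), the flange at (270,174), the spindle hub at (235,322), and the lever runs down-left to about (200,388).

Run:
```python
from h import *
st=manip.get_state(); s=manip.snapshot('wrist')
print(np.round(pose(s,st)[1],3))
for n,uv,z in [('wayL',(237,118),.035),('wayL2',(218,222),.035),('wayR',(327,138),.035),('wayR2',(306,236),.035),('waist',(266,195),.1),('flange',(270,175),.1),('quillL',(244,240),.1),('quillR',(268,245),.1),('barback',(250,243),.1),('hub',(235,322),.158),('hub140',(235,322),.14),('lev',(205,380),.158)]:
    print(n,atz(s,uv,z,st).round(4))
g=cv2.cvtColor(s['img'],cv2.COLOR_BGR2GRAY)[90:410,160:360]
g=np.clip(g.astype(float)*1.8,0,255).astype('uint8')
cv2.imwrite('pics/w1.png',cv2.resize(g,None,fx=1.85*1,fy=1.85,interpolation=cv2.INTER_CUBIC))
```

```text
[0.599 0.073 0.374]
wayL [[0.5606 0.0694 0.035 ]]
wayL2 [[ 0.5368 -0.0369  0.035 ]]
wayR [[0.649  0.0505 0.035 ]]
wayR2 [[ 0.6309 -0.0527  0.035 ]]
waist [[0.5903 0.008  0.1   ]]
flange [[0.5937 0.0249 0.1   ]]
quillL [[ 0.5706 -0.0324  0.1   ]]
quillR [[ 0.5916 -0.0371  0.1   ]]
barback [[ 0.5758 -0.0352  0.1   ]]
hub [[ 0.5682 -0.0754  0.158 ]]
hub140 [[ 0.5657 -0.0877  0.14  ]]
lev [[ 0.5428 -0.1279  0.158 ]]
```

View pics/w1.png

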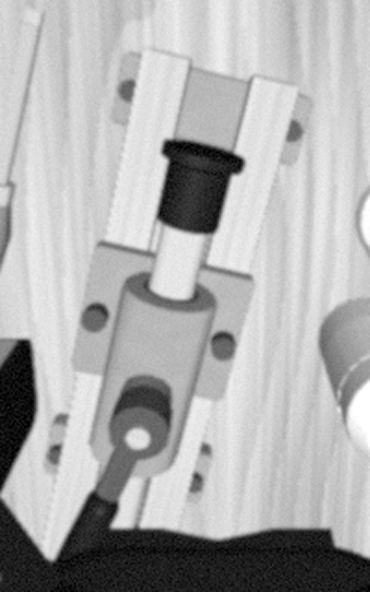

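Crop confirms it: barrel back face at crop (172,292), waist centre at (196,193), hub at (138,437), and the handle going down-left. The tailstock's +y leans about 11.5° toward +x, and the lever is at about 14°. I'll go above the grip with the tool turned so joint 6 has room.

```bash
cat >> h.py <<'E'
def plan(wps,n,start=None):
    """wps: list of (x,y,z,yaw); n rows each; prints rows (tool down)"""
    st=manip.get_state(); p=np.array(st['position']) if start is None else np.array(start[:3])
    e=st['eef_rot']; y=(e[2] if start is None else start[3])
    out=[]
    for w,k in zip(wps,n):
        p0=p.copy();y0=y; dy=w[3]-y0 if len(w)<5 else (w[3]-y0+180)%360-180
        for i in range(1,k+1):
            t=p0+(np.array(w[:3])-p0)*i/k; c,s_=np.cos(np.radians(y)),np.sin(np.radians(y))
            d=t-p; r=[d@[c,s_,0],d@[s_,-c,0],-d[2]]; rz=-dy/k/120
            r=np.round([*(np.array(r)/.4)],3); rz=round(rz,4)
            out.append([*r.tolist(),0,0,rz])
            p=p+.4*(r[0]*np.array([c,s_,0])+r[1]*np.array([s_,-c,0])+r[2]*np.array([0,0,-1])); y-=rz*120
    for i in range(0,len(out),5): print(str(out[i:i+5]).replace(' ',''))
    print(p.round(4),round(y,2))
E
python3 - <<'E'
from h import *
plan([(.54,-.138,.23,244)],[20])
E
```

```text
[[-0.017,-0.008,0.0,0,0,np.float64(-0.0642)],[-0.016,-0.009,0.0,0,0,np.float64(-0.0642)],[-0.015,-0.012,0.001,0,0,np.float64(-0.0642)],[-0.013,-0.014,-0.0,0,0,np.float64(-0.0642)],[-0.011,-0.015,-0.0,0,0,np.float64(-0.0642)]]
[[-0.009,-0.017,0.0,0,0,np.float64(-0.0642)],[-0.006,-0.017,0.0,0,0,np.float64(-0.0642)],[-0.004,-0.019,0.0,0,0,np.float64(-0.0642)],[-0.002,-0.019,0.001,0,0,np.float64(-0.0642)],[0.001,-0.018,-0.0,0,0,np.float64(-0.0642)]]
[[0.003,-0.019,-0.0,0,0,np.float64(-0.0642)],[0.006,-0.018,0.0,0,0,np.float64(-0.0642)],[0.008,-0.016,0.0,0,0,np.float64(-0.0642)],[0.011,-0.016,0.0,0,0,np.float64(-0.0642)],[0.012,-0.014,0.001,0,0,np.float64(-0.0642)]]
[[0.015,-0.012,-0.0,0,0,np.float64(-0.0642)],[0.015,-0.011,-0.0,0,0,np.float64(-0.0642)],[0.017,-0.008,0.0,0,0,np.float64(-0.0642)],[0.018,-0.006,0.0,0,0,np.float64(-0.0642)],[0.019,-0.003,0.0,0,0,np.float64(-0.0642)]]
[ 0.54   -0.1381  0.2302] 244.08
```

Call:
{"name": "carry_out", "arguments": {
  "moves": [
    [-0.017,-0.008,0,0,0,-0.064],
    [-0.016,-0.009,0,0,0,-0.064],
    [-0.015,-0.012,0,0,0,-0.064],
    [-0.013,-0.014,0,0,0,-0.064],
    [-0.011,-0.015,0,0,0,-0.064]
  ],
  "gripper": 0.4
}}

```text
clock: 1.3
position: [0.5849, -0.0348, 0.2314]
eef_rot: [180.0, 0.0, 128.7]
contact_force: [0.1, 0.8, 0.0]
grip_width: 0.0514
gripper_force: 0.0
```

Call:
{"name": "carry_out", "arguments": {
  "moves": [
    [-0.009,-0.017,0,0,0,-0.064],
    [-0.006,-0.017,0,0,0,-0.064],
    [-0.004,-0.019,0,0,0,-0.064],
    [-0.002,-0.019,0,0,0,-0.064],
    [0.001,-0.018,0,0,0,-0.064]
  ]
}}

```text
clock: 1.8
position: [0.5698, -0.0691, 0.2314]
eef_rot: [-180.0, 0.0, 167.1]
contact_force: [0.2, -0.7, -1.2]
grip_width: 0.0511
gripper_force: 0.0
```

Call:
{"name": "carry_out", "arguments": {
  "moves": [
    [0.003,-0.019,0,0,0,-0.064],
    [0.006,-0.018,0,0,0,-0.064],
    [0.008,-0.016,0,0,0,-0.064],
    [0.011,-0.016,0,0,0,-0.064],
    [0.012,-0.014,0,0,0,-0.064]
  ]
}}

```text
clock: 2.3
position: [0.5547, -0.1036, 0.2314]
eef_rot: [-180.0, 0.0, -154.5]
contact_force: [-0.6, -0.1, -0.5]
grip_width: 0.0514
gripper_force: 0.0
```

Call:
{"name": "carry_out", "arguments": {
  "moves": [
    [0.015,-0.012,0,0,0,-0.064],
    [0.015,-0.011,0,0,0,-0.064],
    [0.017,-0.008,0,0,0,-0.064],
    [0.018,-0.006,0,0,0,-0.064],
    [0.019,-0.003,0,0,0,-0.064]
  ]
}}

```text
clock: 2.8
position: [0.5393, -0.1382, 0.2314]
eef_rot: [-180.0, 0.0, -116.1]
contact_force: [-1.0, -0.5, -0.0]
grip_width: 0.0511
gripper_force: 0.0
```

Run:
```python
from h import *
st=manip.get_state(); s=manip.snapshot('wrist'); im=s['img'].copy()
for m in manip.masks_of(s,'lock_lever')[:2]:
    ys,xs=np.nonzero(m['mask']); vx,vy,x0,y0=cv2.fitLine(np.c_[xs,ys].astype(np.float32),2,0,.01,.01).ravel()
    print(m['confidence'],np.round(m['box']),x0,y0,vx,vy)
    a=atz(s,(x0,y0),.158,st)[0];b=atz(s,(x0+20*vx,y0+20*vy),.158,st)[0]; print(a.round(4),((b-a)/np.linalg.norm(b-a)).round(3))
# expected hinge/grip marks
H=np.array([.569,-.081,.158])
for P,c in [(H,(0,0,255)),(H+[-.027,-.056,0],(0,255,0))]:
    u=proj(s,P,st)[0]; print(u.round(0)); cv2.circle(im,tuple(int(v) for v in u),3,c,1)
cv2.imwrite('pics/w2.png',im)
```

```text
0.77 [261. 186. 293. 320.] 278.16583 255.83284 0.018605664 -0.9998269
[ 0.5476 -0.1193  0.158 ] [-0.453 -0.891  0.   ]
[275. 311.]
[274. 231.]
```

View pics/w2.png

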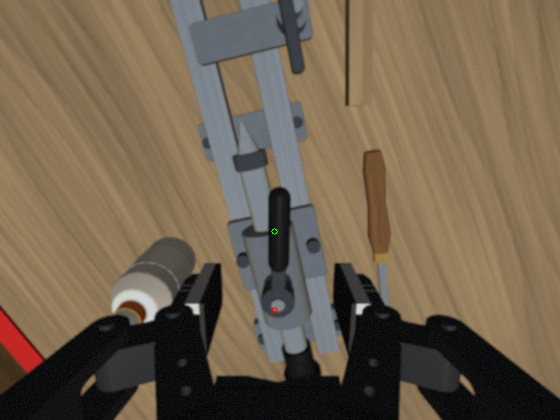

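The handle runs straight up from the hub at (278,307) to its tip at (279,190), so the grip is at about (279,230), within 3 mm of the prediction. I'll descend, then cage the bar loosely.

Call:
{"name": "carry_out", "arguments": {
  "moves": [
    [0,0,0.046,0,0,0],
    [0,0,0.046,0,0,0],
    [0,0,0.046,0,0,0],
    [0,0,0.046,0,0,0],
    [0,0,0.044,0,0,0]
  ]
}}

```text
clock: 3.4
position: [0.5395, -0.1375, 0.1393]
eef_rot: [-180.0, 0.0, -116.7]
contact_force: [0.1, -1.0, 1.1]
grip_width: 0.0512
gripper_force: 0.0
```

Call:
{"name": "carry_out", "arguments": {
  "moves": [
    [0,0,0,0,0,0],
    [0,0,0,0,0,0],
    [0,0,0,0,0,0],
    [0,0,0,0,0,0],
    [0,0,0,0,0,0]
  ],
  "gripper": 0.75
}}

```text
clock: 3.9
position: [0.5399, -0.1381, 0.141]
eef_rot: [-179.9, 0.0, -116.4]
contact_force: [0.6, 0.3, -0.4]
grip_width: 0.0214
gripper_force: 0.0
```

Run:
```python
from h import *
H=np.array([.566,-.081]); print(manip.get_state()['position'],manip.get_state()['grip_width'])
w=[]
for k in range(1,16):
    a=np.radians(27+min(5.3*k,80)); w.append((*(H+.0615*np.array([-np.sin(a),-np.cos(a)])),.1405,243.9-min(5.3*k,80)))
y=manip.get_state()['eef_rot'][2]%360
plan(w,[1]*15,[*manip.get_state()['position'],y])
```

```text
[ 0.53985589 -0.13809178  0.14097244] 0.021415273016619187
[[-0.004,0.021,0.001,0,0,np.float64(0.0414)],[-0.001,0.014,0.0,0,0,np.float64(0.0442)],[-0.001,0.014,0.0,0,0,np.float64(0.0442)],[-0.001,0.014,0.0,0,0,np.float64(0.0441)],[-0.0,0.014,0.0,0,0,np.float64(0.0442)]]
[[-0.001,0.015,0.0,0,0,np.float64(0.0442)],[-0.001,0.014,0.0,0,0,np.float64(0.0441)],[-0.001,0.014,0.0,0,0,np.float64(0.0442)],[-0.001,0.014,0.0,0,0,np.float64(0.0442)],[-0.001,0.014,0.0,0,0,np.float64(0.0441)]]
[[-0.001,0.015,0.0,0,0,np.float64(0.0442)],[-0.001,0.014,0.0,0,0,np.float64(0.0442)],[-0.001,0.014,0.0,0,0,np.float64(0.0441)],[-0.0,0.014,0.0,0,0,np.float64(0.0442)],[-0.001,0.014,0.0,0,0,np.float64(0.0442)]]
[ 0.5069 -0.0636  0.1406] 164.4
```

Call:
{"name": "carry_out", "arguments": {
  "moves": [
    [-0.004,0.02,0,0,0,0.043],
    [-0.001,0.014,0,0,0,0.044],
    [-0.001,0.014,0,0,0,0.044],
    [-0.001,0.014,0,0,0,0.044],
    [0,0.014,0,0,0,0.044]
  ]
}}

```text
clock: 4.4
position: [0.517, -0.1181, 0.1407]
eef_rot: [-179.9, 0.0, -142.9]
contact_force: [3.8, -0.3, -0.1]
grip_width: 0.021
gripper_force: 1.1
```

Call:
{"name": "carry_out", "arguments": {
  "moves": [
    [-0.001,0.014,0,0,0,0.044],
    [-0.001,0.014,0,0,0,0.044],
    [-0.001,0.014,0,0,0,0.044],
    [-0.001,0.014,0,0,0,0.044],
    [-0.001,0.014,0,0,0,0.044]
  ]
}}

```text
clock: 4.9
position: [0.5061, -0.0924, 0.1407]
eef_rot: [-179.9, 0.1, -169.3]
contact_force: [0.9, -2.2, -1.5]
grip_width: 0.0215
gripper_force: 1.2
```

Call:
{"name": "carry_out", "arguments": {
  "moves": [
    [-0.001,0.014,0,0,0,0.044],
    [-0.001,0.014,0,0,0,0.044],
    [-0.001,0.014,0,0,0,0.044],
    [0,0.012,0,0,0,0.038],
    [0,0.006,0,0,0,0.019]
  ]
}}

```text
clock: 5.4
position: [0.5066, -0.0684, 0.1407]
eef_rot: [-180.0, 0.1, 168.0]
contact_force: [1.0, -2.9, -1.0]
grip_width: 0.0212
gripper_force: 1.1
```

Call:
{"name": "carry_out", "arguments": {
  "moves": [
    [0,0.002,0,0,0,0.004],
    [0,0.002,0,0,0,0.004],
    [0,0.002,0,0,0,0.004],
    [0,0.002,0,0,0,0.004],
    [0,0.002,0,0,0,0.004]
  ]
}}

```text
clock: 5.9
position: [0.5071, -0.0643, 0.1402]
eef_rot: [-180.0, 0.0, 165.8]
contact_force: [-0.5, -2.0, 1.1]
grip_width: 0.0212
gripper_force: 1.1
```

Call:
{"name": "carry_out", "arguments": {
  "moves": [
    [0,0.003,0,0,0,0.006],
    [0,0.003,0,0,0,0.006],
    [0,0.003,0,0,0,0.006],
    [0,0,0,0,0,0],
    [0,0,0,0,0,0]
  ]
}}

```text
clock: 6.4
position: [0.5077, -0.0629, 0.1402]
eef_rot: [-179.7, 0.0, 163.6]
contact_force: [-2.3, -13.3, 0.8]
grip_width: 0.0219
gripper_force: 7.1
```

Run:
```python
from h import *
st=manip.get_state(); print(st['position'],st['contact_force']); s=manip.snapshot('wrist'); im=s['img'].copy()
for m in manip.masks_of(s,'lock_lever')[:1]:
    ys,xs=np.nonzero(m['mask']); vx,vy,x0,y0=cv2.fitLine(np.c_[xs,ys].astype(np.float32),2,0,.01,.01).ravel()
    a=atz(s,(x0,y0),.158,st)[0];b=atz(s,(x0+20*vx,y0+20*vy),.158,st)[0]; print(m['confidence'],m['box'],a.round(4),((b-a)/np.linalg.norm(b-a)).round(3))
cv2.imwrite('pics/w3.png',im)
```

```text
[ 0.50767098 -0.06289952  0.14023479] [ -2.30838728 -13.34561034   0.76768972]
```

View pics/w3.png

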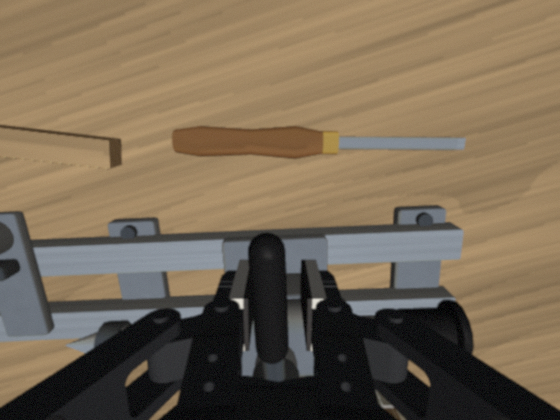

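The lever is at its stop: 13 N reaction, and the handle stands square to the ways in the picture at (268,240)-(270,360). I'll release, rise and go above the knob.

Call:
{"name": "carry_out", "arguments": {
  "moves": [
    [0,-0.007,0,0,0,0],
    [0,0,0,0,0,0],
    [0,0,0,0,0,0],
    [0,0,-0.06,0,0,0],
    [0,0,-0.1,0,0,0]
  ],
  "gripper": 0.3
}}

```text
clock: 7.0
position: [0.5055, -0.0624, 0.2021]
eef_rot: [179.9, -0.3, 163.7]
contact_force: [1.2, -0.9, 0.3]
grip_width: 0.06
gripper_force: 0.0
```

Call:
{"name": "carry_out", "arguments": {
  "moves": [
    [0,0,-0.06,0,0,0],
    [0,0,0,0,0,-0.06],
    [0,0,0,0,0,-0.06],
    [0,0,0,0,0,-0.06],
    [0,0,0,0,0,-0.06]
  ]
}}

```text
clock: 7.5
position: [0.5071, -0.063, 0.228]
eef_rot: [180.0, 0.0, -167.2]
contact_force: [-0.1, -0.4, 0.2]
grip_width: 0.0599
gripper_force: 0.0
```

Run:
```python
from h import *
st=manip.get_state(); y=st['eef_rot'][2]%360; print(st['position'],y)
plan([(.590,.007,.225,257.5)],[10],[*st['position'],y])
```

```text
[ 0.50710521 -0.06299792  0.22800996] 192.79227637181816
[[-0.024,0.012,0.001,0,0,np.float64(-0.0539)],[-0.025,0.01,0.001,0,0,np.float64(-0.0539)],[-0.027,0.007,0.0,0,0,np.float64(-0.0539)],[-0.027,0.004,0.001,0,0,np.float64(-0.0539)],[-0.027,0.0,0.001,0,0,np.float64(-0.0539)]]
[[-0.027,-0.002,0.001,0,0,np.float64(-0.0539)],[-0.026,-0.005,0.0,0,0,np.float64(-0.0539)],[-0.026,-0.009,0.001,0,0,np.float64(-0.0539)],[-0.025,-0.011,0.001,0,0,np.float64(-0.0539)],[-0.023,-0.014,0.001,0,0,np.float64(-0.0539)]]
[0.5901 0.0069 0.2248] 257.47
```

Call:
{"name": "carry_out", "arguments": {
  "moves": [
    [-0.024,0.012,0.001,0,0,-0.054],
    [-0.025,0.01,0.001,0,0,-0.054],
    [-0.027,0.007,0,0,0,-0.054],
    [-0.027,0.004,0.001,0,0,-0.054],
    [-0.027,0,0.001,0,0,-0.054]
  ]
}}

```text
clock: 8.0
position: [0.5492, -0.0279, 0.2264]
eef_rot: [180.0, 0.0, -134.8]
contact_force: [0.4, 0.4, 0.0]
grip_width: 0.0599
gripper_force: 0.0
```

Call:
{"name": "carry_out", "arguments": {
  "moves": [
    [-0.027,-0.002,0.001,0,0,-0.054],
    [-0.026,-0.005,0,0,0,-0.054],
    [-0.026,-0.009,0.001,0,0,-0.054],
    [-0.025,-0.011,0.001,0,0,-0.054],
    [-0.023,-0.014,0.001,0,0,-0.054]
  ]
}}

```text
clock: 8.5
position: [0.5906, 0.0069, 0.2247]
eef_rot: [180.0, 0.0, -102.4]
contact_force: [-0.3, -0.3, -0.1]
grip_width: 0.0598
gripper_force: 0.0
```

Run:
```python
from h import *
st=manip.get_state(); print(st['position'],st['eef_rot']); s=manip.snapshot('wrist'); im=s['img'].copy()
for t in ['pull_knob','tailstock','lock_lever']:
  for m in manip.masks_of(s,t)[:1]:
    ys,xs=np.nonzero(m['mask']); vx,vy,x0,y0=cv2.fitLine(np.c_[xs,ys].astype(np.float32),2,0,.01,.01).ravel()
    a=atz(s,(x0,y0),.1,st)[0];b=atz(s,(x0+20*vx,y0+20*vy),.1,st)[0]; print(t,m['confidence'],m['box'],x0,y0,a.round(4),((b-a)/np.linalg.norm(b-a)).round(3))
d=np.array([.215,.977])
W=np.array([.590,.009]); 
for k in range(-14,20,14):
    u=proj(s,[*(W+d*k/1000),.1145],st)[0]; cv2.circle(im,tuple(int(v) for v in u),2,(0,0,255),-1)
u=proj(s,[*(W-d*.048),.1],st)[0]; cv2.circle(im,tuple(int(v) for v in u),2,(0,255,0),-1)
cv2.imwrite('pics/w4.png',im)
```

```text
[0.59063042 0.00687409 0.22466648] [ 1.79971973e+02  2.85681226e-02 -1.02433945e+02]
pull_knob 0.63 [259.2, 1.5, 300.7, 239.5] 280.36624 174.10675 [ 0.5818 -0.02    0.1   ] [-0.238 -0.971  0.   ]
tailstock 0.77 [233.8, 2.2, 446.8, 242.9] 298.4674 100.3903 [ 0.5566 -0.0718  0.1   ] [-0.554 -0.833  0.   ]
lock_lever 0.81 [262.9, 57.9, 446.0, 106.8] 348.12393 83.62495 [ 0.5182 -0.0754  0.1   ] [-0.975  0.223  0.   ]
```

View pics/w4.png

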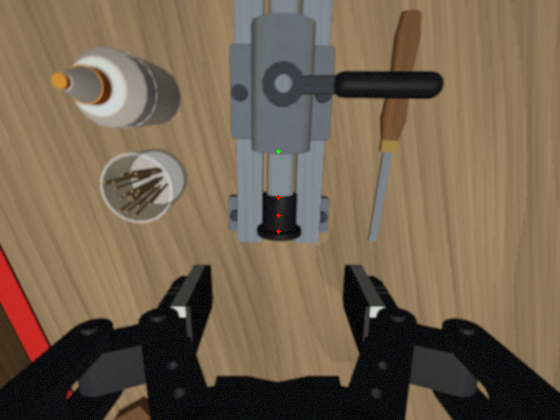

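The tool is aligned: the ways run vertically in the image. The waist spans rows 193-227 at column 280, about 3 mm nearer the barrel than my marks, and the lever is open to the -x side. I'll correct for that and descend.

Call:
{"name": "carry_out", "arguments": {
  "moves": [
    [0.005,0.006,0.06,0,0,0],
    [0,0,0.08,0,0,0],
    [0,0,0.08,0,0,0],
    [0,0,0.08,0,0,0],
    [0,0,0.062,0,0,0]
  ]
}}

```text
clock: 9.2
position: [0.5865, 0.0045, 0.0781]
eef_rot: [179.9, 0.0, -102.9]
contact_force: [-0.1, 1.0, 0.3]
grip_width: 0.0599
gripper_force: 0.0
```

Call:
{"name": "carry_out", "arguments": {
  "moves": [
    [0,0,0,0,0,0],
    [0,0,0,0,0,0],
    [0,0,0,0,0,0],
    [0,0,0,0,0,0],
    [0,0,0,0,0,0]
  ],
  "gripper": 1
}}

```text
clock: 9.7
position: [0.5882, 0.0043, 0.0815]
eef_rot: [-179.9, -0.0, -102.8]
contact_force: [-2.1, -1.1, 2.5]
grip_width: 0.0266
gripper_force: 60.0
```

Run:
```python
from h import *
st=manip.get_state(); print(st['position'],st['eef_rot'],st['contact_force'],st['grip_width'],st['gripper_force']); s=manip.snapshot('wrist')
cv2.imwrite('pics/w5.png',s['img'])
```

```text
[0.58821153 0.00426207 0.08149674] [-1.79910095e+02 -2.18050455e-02 -1.02757168e+02] [-2.12032147 -1.1280556   2.53626016] 0.026618185432087226 60.02368748188019
```

View pics/w5.png

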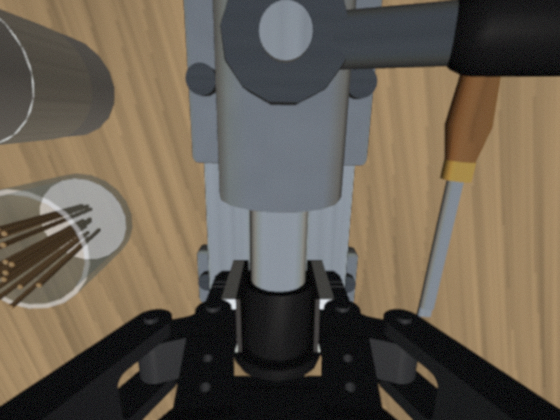

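Gripped at the waist with 60 N, with bare quill visible at (279,245) between the barrel face and the knob. Now the straight pull.

Call:
{"name": "carry_out", "arguments": {
  "moves": [
    [-0.008,0,0,0,0,0],
    [-0.008,0,0,0,0,0],
    [-0.008,0,0,0,0,0],
    [-0.008,0,0,0,0,0],
    [-0.008,0,0,0,0,0]
  ]
}}

```text
clock: 10.25
position: [0.5919, 0.0193, 0.0815]
eef_rot: [-179.9, -0.1, -102.8]
contact_force: [-3.1, -6.6, 5.1]
grip_width: 0.0266
gripper_force: 60.4
```

Call:
{"name": "carry_out", "arguments": {
  "moves": [
    [-0.01,0,0,0,0,0],
    [-0.012,0,0,0,0,0],
    [-0.012,0,0,0,0,0],
    [-0.01,0,0,0,0,0],
    [0,0,0,0,0,0]
  ]
}}

```text
clock: 10.75
position: [0.5961, 0.0365, 0.0815]
eef_rot: [-179.8, -0.1, -102.8]
contact_force: [-1.4, -6.7, 3.0]
grip_width: 0.0266
gripper_force: 60.3
```

Run:
```python
from h import *
st=manip.get_state(); print(st['position'],st['eef_rot'],st['contact_force'],st['grip_width'],st['gripper_force'])
print((st['position'][:2]-np.array([.58821,.00426]))@[.218,.976])
s=manip.snapshot('wrist')
cv2.imwrite('pics/w6.png',cv2.resize(s['img'][100:330,170:390],None,fx=2.5,fy=2.5,interpolation=cv2.INTER_CUBIC))
```

```text
[0.59607132 0.0365187  0.08148975] [-1.79847429e+02 -1.09848920e-01 -1.02758456e+02] [-1.44414953 -6.71421379  2.98986965] 0.02658496967450186 60.25533199310303
0.03319825567325729
```

View pics/w6.png

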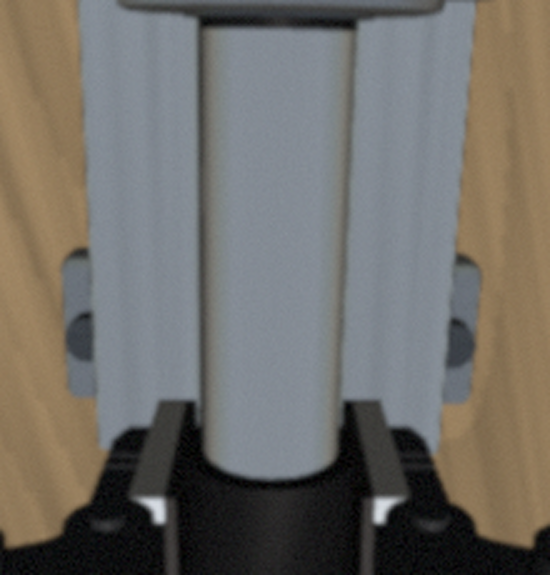

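The front part of the dark ring shows at the barrel face (crop row ~20), as expected at 33 mm. A little over 2 mm more will finish it.

Call:
{"name": "carry_out", "arguments": {
  "moves": [
    [-0.003,0,0,0,0,0],
    [-0.003,0,0,0,0,0],
    [0,0,0,0,0,0],
    [0,0,0,0,0,0],
    [0,0,0,0,0,0]
  ]
}}

```text
clock: 11.3
position: [0.5965, 0.0384, 0.0815]
eef_rot: [-179.8, -0.1, -102.8]
contact_force: [-1.9, -6.8, 2.9]
grip_width: 0.0269
gripper_force: 60.3
```

Run:
```python
from h import *
st=manip.get_state(); print(st['position'],st['contact_force'],st['gripper_force'])
print((st['position'][:2]-np.array([.58821,.00426]))@[.218,.976])
s=manip.snapshot('wrist')
cv2.imwrite('pics/w7.png',cv2.resize(s['img'][60:200,190:370],None,fx=4,fy=4,interpolation=cv2.INTER_CUBIC))
g=s['img'].mean(2)[85:150,272:288].mean(1); print(g.round(0).astype(int))
B=np.array([.588,.0063])-.048*np.array([.218,.976])
for k in (0,.004): print(proj(s,[*(B+k*np.array([.218,.976])),.111],st))
```

```text
[0.59653978 0.03841752 0.08148776] [-1.89969922 -6.8452801   2.8885504 ] 60.3122878074646
0.035153628684235154
[111 112 112 111 111 111 112 110 104  89  71  60  60  61  54  44  40  40
  40  41  40  41  40  40  42  64 102 130 139 139 139 139 139 139 139 139
 139 139 139 139 139 139 139 140 139 140 139 140 139 139 139 140 140 139
 140 139 139 140 139 139 140 139 139 139 140]
[[279.02635996  90.71298937]]
[[279.03373727 104.00386028]]
```

View pics/w7.png

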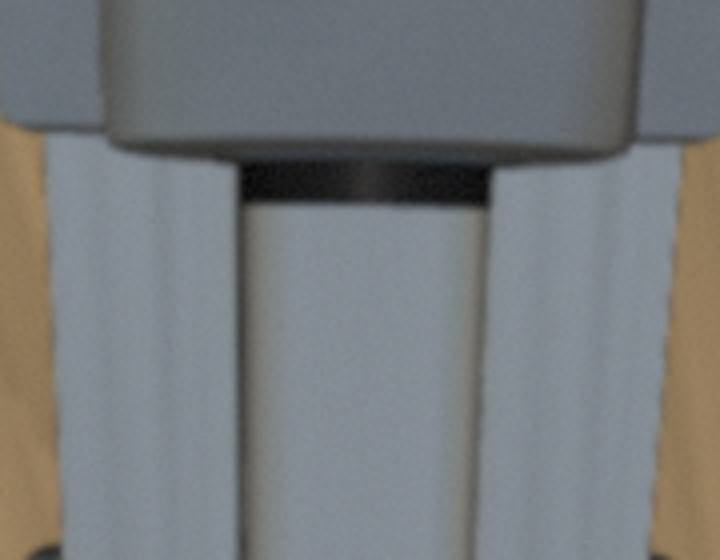

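The ring is now almost fully out: rows 99-110 are about 3.5 of its 4 mm, right against the face. I'll add about 0.8 mm.

Call:
{"name": "carry_out", "arguments": {
  "moves": [
    [-0.002,0,0,0,0,0],
    [0,0,0,0,0,0],
    [0,0,0,0,0,0],
    [0,0,0,0,0,0],
    [0,0,0,0,0,0]
  ]
}}

```text
clock: 11.85
position: [0.5967, 0.0392, 0.0815]
eef_rot: [-179.9, -0.1, -102.8]
contact_force: [-1.0, -7.3, 3.1]
grip_width: 0.0265
gripper_force: 60.3
```

Run:
```python
from h import *
st=manip.get_state(); print((st['position'][:2]-np.array([.58821,.00426]))@[.218,.976],st['contact_force'],st['gripper_force'])
s=manip.snapshot('wrist')
g=s['img'].mean(2)[75:120,272:288].mean(1); print(g.round(0).astype(int))
```

```text
0.03591183698447261 [-1.01275746 -7.27138761  3.06661283] 60.312076807022095
[112 112 111 112 112 112 112 112 112 112 111 112 111 112 111 106  92  74
  61  58  61  70  85  82  61  41  41  40  40  40  39  40  40  40  43  65
 101 130 140 140 139 139 139 139 139]
```

A thin steel sliver (rows 96-98) now shows between the face and the ring, so the whole ring has just come out and the grip is steady.

```bash
python3 -c "
from rig import manip
print(manip.sign_off())"
```

```text
the job is handed in; nothing more can be done
None
```

The lock lever is open at its stop and the quill is pulled back about 36 mm, with the engraved ring just clear of the barrel's back face (under 1 mm of steel showing). The arm is still holding the knob, and the job is handed in at about 12 s; no verdict was returned.

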